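# Step up the rack fans by fingertip

### The arm

A 6-joint arm with a two-finger parallel gripper is mounted at the origin on the work surface. World frame = base frame: x ahead of the robot, y to its left, z up, the work surface at z = 0. Lengths are in mm, angles in rad, forces in N, time in s.
With the tool pointing down it reaches from about 350 to 875 mm from the base axis. Payload 4.2 kg.
Tool frame: the origin (TCP) lies midway between the tips of the shut fingers; the grasp point (between the pads) lies 19 mm behind it; x points along the fingers, y is the direction in which the jaws open and shut, and the axes are right-handed (so a half turn about x gives the same grasp; the last joint's range is limited). The gripper opens to 85 mm and grips with 20 to 120 N. Pads are 22 mm wide; open, the fingers measure 114 mm over their backs; the gripper's body (76 mm by 85 mm) begins 54 mm behind the grasp point. The pads swing forward as they close: fully open they stand 13 mm farther back than shut.
Start: joints at [1.499, 0.385, 0.008, 0, -1.194, -0.259], TCP at [202.967, 591.104, 231.312] pointing down, gripper open.
Joint ranges: [-3.14, 3.14], [-1.21, 2.06], [-1.07, 1.41], [-3.16, 2.05], [-2.99, -0.16], [-3.1, 3.1]. Speed limits (rad/s): [2.79, 2.79, 3.14, 3.14, 3.14, 3.14].

### API

Orientations are given as a unit quaternion [x, y, z, w].
In Python, from bench import readout, imaging, arm gives the robot as it stands.
- The arm moves only by the tool arm_command, never from a script. Its argument "increments" is a list of rows, each a list of 3 entries, a list of its own where there are three numbers: the turn, a rotation vector about the world's x, y, z in degrees, then the shift along the world's x, y, z in mm, then the closure, from 0 (fully open) to 1 (shut). In form: [[[ax, ay, az], [tx, ty, tz], fingers], ...]. A call has exactly 5 rows; each row is the pose to reach, as a shift and turn from the pose measured when the call began; what a row does not reach only later rows make up. A row lasts 1/10 s, in which the tool goes at most 50 mm and 8.59 degrees, less where a joint would pass 70% of its speed; a pose out of reach is approached as far as the arm can. A call with a gripper value outside its range is refused whole. The fingers move at their own pace and stop on an object; the grip force is fixed at half the most. Time passes only in rows, so rows that repeat a pose let the fingers close, or fill a call up. It gives the time, the measured TCP pose, the force and the opening at its end, in the units of the state.
- readout.read_state(): the state, without advancing time (a new reading comes with each control period).
- imaging.get_image(name): name is "side" or "top" or "wrist"; returns (picture, depth): 384x512x3 uint8, blue, green, red; 384x512 float32, mm along the optical axis (not along the pixel's ray), 0 where there is no reading.
- imaging.camera_info(name): a dict with "vfov" (degrees; the focal length in pixels is half the picture's height over the tangent of half this angle, whatever the lens; pixels are square), "cx", "cy" (the principal point, pixels), "eye" and "rotation" of the camera in the world; the wrist camera has in their place "T_tool_cam" (4x4, takes a point from camera to tool coordinates, whose origin is the TCP and whose axes are the tool frame's). Camera axes: x right, y down, z forward; pixel columns grow to the right and rows downward; lengths in mm; the calibration is good to about 2 mm. A picture is of the moment at which its call begins: read the wrist's pose just before it. camera_info takes no time and is no camera call.
- arm.job_done(): hands the job in, once; it reports no verdict.
The state is a dict: "clock": time; "joints": joint angles; "joint_vel": joint speeds; "joint_efforts": joint torques, N m; "position": TCP position; "ee_rot": TCP orientation; "contact_force": force on the tool from outside, world axes, zero at the start; "wrist_torque": the same for the moment, N m; "gripper_width": finger opening in mm.
Only numpy, scipy, OpenCV 4.12 (cv2) and the standard library are available. Lean on these libraries where they do the work, as an engineer would, in place of code of your own. Each camera call takes 0.05 s, during which the arm holds its last target. There are 200 camera calls.

### The job

The network rack is running warm: with a fingertip against its knurled edge or face, turn the big round dial on the fan controller clockwise, click by click, until it rests in the click where its white pointer line points at the third dot (the second largest). Then press the round key on the same controller right down and let it come back up, leaving the dial on the third dot. Grasp and lift nothing: leave the small bar knob and all the loose things where they are.

Things in the scene. Friction and masses are not known exactly. Their poses are not given: they have to be found in the camera images.
- controller: Fan controller: grey steel case fixed to the bench, 220 (x) x 320 (y) x 65 mm high. Origin at the centre of its underside, z up; its -x side (row of vent slots) looks roughly towards the robot. In its frame the dial axis stands at (0, +55) mm, the round key at (-60, -85) mm and the bar knob at (+60, -85) mm.
- dial_axis (a point): On the dial's upright axis, at its flat top (89 mm above the bench); axes as the case, not turning. The dial is a black disc 96 mm across its 40 upright knurl ribs (2 mm proud of a 92 mm disc), 22 mm thick, underside 2 mm above the case: too wide to grip. A fingertip can drag it by its rim or its flat top. A white pointer line runs along its top from near the centre to near the rim.
- third_dot (a point): Centre of the third of four white dots printed on the case on the dial's +x (far) side, 68 mm from its axis. They grow clockwise, seen from above: 6, 10, 14 and 18 mm in diameter; the third is the 14 mm one.
- dial (a joint): Angle of the dial, rad, growing clockwise seen from above; at 0 the pointer lies along the case's +x. Sprung detents at -0.9, -0.3, +0.3, +0.9 (first to fourth dot), stops at -1.0 and +1.0. It takes up to 0.1 N m to leave a detent; past half-way (-0.6, 0, +0.6) it snaps on by itself unless held. Starts in the first or second detent, seldom balanced between them.
- key_top (a point): Centre of the top of the round push key (black, 28 mm in diameter) on the near right of the controller, in a low dark ring; it is pressed straight down.
- key (a joint): How far the key is pressed, m: 0 up, 0.006 right down. Spring return; about 5 N holds it right down.
- trim_grip (a point): Bar knob, to be left alone: a small smooth knob (base disc 56 mm, bar 30 x 14 mm, top 44 mm above the case) on the far right of the controller. The point is on its axis, 37 mm above the case.
- trim (a joint): Angle of the bar knob, rad; starts at 0.
- module: Loose bystander: plug-in optical module, metal, 14 x 58 x 13 mm, lying on the case between the round key and the bar knob, towards the right edge. Origin at the centre of its underside.
- jar: Loose bystander: small clear screw-top jar, 36 mm diameter, 45 mm high, on the case's far left corner. Origin at the centre of its underside.
- spray: Loose bystander: metal can, 52 mm diameter, 160 mm high, on the bench left or right of the controller. Origin at the centre of its underside.
- mug: Loose bystander: white mug, 76 mm diameter, 90 mm high, with a handle, on the bench beside the controller. Origin at the centre of its underside.
- carton: Loose bystander: cardboard carton, 90 x 70 x 55 mm high, on the bench beside the controller. Origin at the centre of its underside.
- tape: Loose bystander: roll of black tape, 70 mm diameter, 24 mm high, lying flat on the bench beside the controller. Origin at the centre of its underside.
- driver: Loose bystander: screwdriver with a black handle, 200 mm long, lying on the bench on the robot's left. Origin under the middle of its length.

How it is judged:
By the outcome, as a careful person would: the job done as asked, in the order asked, and still so for the second after the job is handed in, with the robot touching nothing.
It also fails if it takes over 56 s, if anything falls off the work surface, if the arm or the gripper's body presses on something with over 40 N, if the wrist force passes 120 N, or if a joint passes its speed limit or range.

## Working session

There is one attempt and no reset: what is moved stays moved. The work goes in short steps, Python scripts to look and compute and a tool call to move; the robot and the scene stay as the last step left them, time stands still between calls to the robot, and variables do not carry over. Pictures are saved under pics/ and viewed, about 8 in all and at most 12, crops included, and the job is handed in when it is done.

Besides the shell and the picture viewer there is one more tool, called after ">>>" by a JSON object that holds its "name" and its "arguments". arm_command: Moves the arm, as the interface text tells. Its arguments: {"type":"object","properties":{"increments":{"type":"array","items":{"type":"array"}}},"required":["increments"]}

```bash
mkdir -p pics; ls; python3 - <<'E'
from bench import readout, imaging
import cv2,numpy as np
print(readout.read_state())
for n in("top","side"):
    p,d=imaging.get_image(n); np.savez('pics/%s0.npz'%n,p=p,d=d); cv2.imwrite('pics/%s0.png'%n,p); print(imaging.camera_info(n))
print(imaging.camera_info("wrist"))
a=cv2.imread('pics/top0.png'); 
cv2.imwrite('pics/top0b.png',cv2.resize(a,(800,600),interpolation=cv2.INTER_CUBIC))
E
```

```text
pics
{'clock': 0.0, 'joints': array([ 1.49857780e+00,  3.85558367e-01,  6.62132107e-03, -5.22040946e-04,
       -1.19399782e+00, -2.58612833e-01]), 'joint_vel': array([-0.00046019, -0.0009626 , -0.00116042, -0.00177382,  0.0013425 ,
       -0.00239158]), 'joint_efforts': array([-1.14790731e-03, -3.92286909e+01,  1.88401723e+01,  4.18622777e+00,
       -4.69970342e-03, -3.05075709e-06]), 'position': array([202.79649756, 590.56142582, 230.21531022]), 'ee_rot': array([-0.69734269,  0.11726973,  0.69754357,  0.11573219]), 'contact_force': array([0.70816043, 0.19618264, 0.70252686]), 'wrist_torque': array([-0.00349379, -0.03614422,  0.00454559]), 'gripper_width': 85.41355239804699}
{'vfov': 52.01916856017779, 'cx': 269.0673756306279, 'cy': 190.85365887591854, 'eye': array([ 384.56400218,   35.02375177, 1167.30392404]), 'rotation': array([-0.69583742,  0.7158994 , -0.0298254 ,  0.04907932])}
{'vfov': 46.93243537811539, 'cx': 255.93364030755262, 'cy': 194.98392210421252, 'eye': array([ 176.51259656, -833.26404469,  796.06551524]), 'rotation': array([ 0.87963766, -0.17294773,  0.08074636, -0.4356681 ])}
{'vfov': 59.23614892863974, 'cx': 261.3290513447762, 'cy': 188.38960951810944, 'T_tool_cam': array([[-6.68163200e-05, -2.87267496e-01,  9.57850396e-01,
        -1.42685584e+02],
       [ 9.99999745e-01,  6.62163447e-04,  2.68344972e-04,
        -6.03939791e-02],
       [-7.11340308e-04,  9.57850170e-01,  2.87267378e-01,
        -7.28770310e+01],
       [ 0.00000000e+00,  0.00000000e+00,  0.00000000e+00,
         1.00000000e+00]])}
```

View pics/top0b.png

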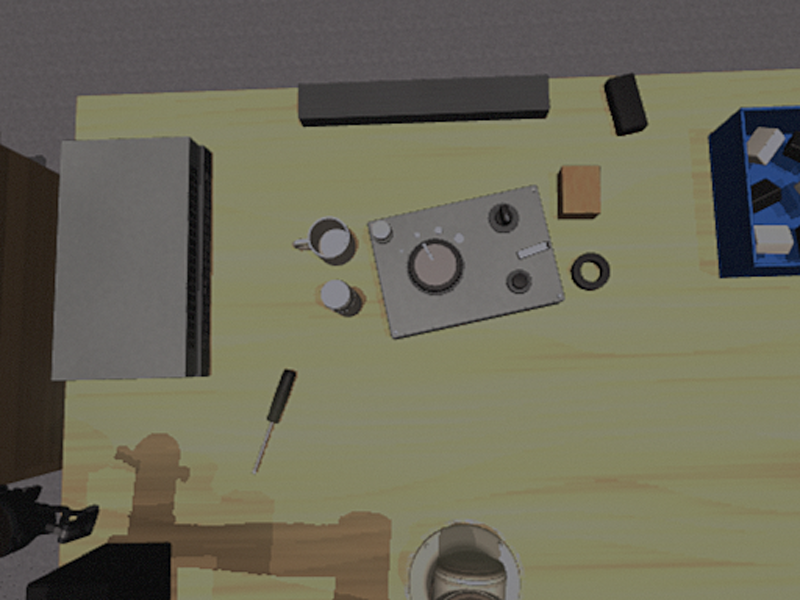

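View pics/side0.png

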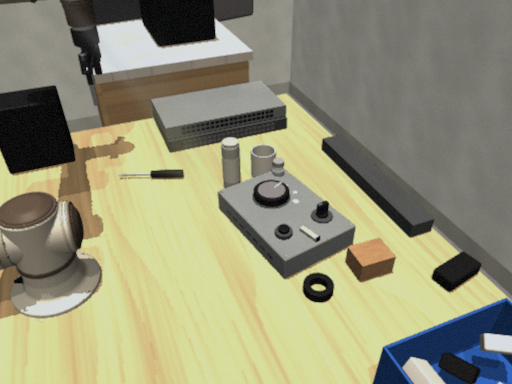

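```bash
cat > h.py <<'E'
import numpy as np,cv2
from scipy.spatial.transform import Rotation as R
from bench import imaging,readout
def cam(n,st=None):
    i=imaging.camera_info(n); f=192/np.tan(np.radians(i['vfov']/2))
    if n=='wrist':
        T=i['T_tool_cam'];Rt=R.from_quat(st['ee_rot']).as_matrix()
        return f,i['cx'],i['cy'],Rt@T[:3,:3],Rt@T[:3,3]+st['position']
    return f,i['cx'],i['cy'],R.from_quat(i['rotation']).as_matrix(),np.array(i['eye'])
def cast(c,uv,z):
    f,cx,cy,M,e=c; uv=np.atleast_2d(uv).astype(float)
    d=np.c_[(uv[:,0]-cx)/f,(uv[:,1]-cy)/f,np.ones(len(uv))]@M.T
    return e+d*((z-e[2])/d[:,2])[:,None]
def cloud(c,D):
    f,cx,cy,M,e=c; v,u=np.mgrid[:384,:512]
    return np.stack([(u-cx)/f*D,(v-cy)/f*D,D],-1)@M.T+e
def proj(c,P):
    f,cx,cy,M,e=c; q=(np.atleast_2d(P)-e)@M
    return q[:,:2]/q[:,2:]*f+[cx,cy]
E
python3 - <<'E'
from h import *
z=np.load('pics/top0.npz');p,D=z['p'],z['d'];c=cam('top')
W=cloud(c,D)
def blob(lo,hi,roi):
    m=((W[...,2]>lo)&(W[...,2]<hi)).astype(np.uint8); k=np.zeros_like(m);x0,y0,x1,y1=roi;k[y0:y1,x0:x1]=m[y0:y1,x0:x1]
    k=cv2.morphologyEx(k,cv2.MORPH_OPEN,np.ones((3,3)))
    cs,_=cv2.findContours(k,cv2.RETR_EXTERNAL,cv2.CHAIN_APPROX_NONE); return max(cs,key=cv2.contourArea)
roi=(230,110,370,225)
b=blob(55,75,roi); P=cast(c,b[:,0],65)[:,:2].astype(np.float32); print('case',cv2.minAreaRect(P))
b=blob(80,97,(255,145,302,195)); P=cast(c,b[:,0],89)[:,:2].astype(np.float32); print('dial',cv2.minEnclosingCircle(P),P.mean(0), 'z',np.median(W[165:175,275:282,2]))
print('benchz',np.median(W[230:240,200:300,2]))
g=p.min(2);x0,y0=225,105
cr=cv2.resize(p[105:225,225:385],(800,600),interpolation=cv2.INTER_CUBIC);cv2.imwrite('pics/crop.png',cv2.convertScaleAbs(cr,alpha=1.4))
E
```

```text
case ((576.285400390625, -19.13909912109375), (219.79869079589844, 319.0498962402344), 10.853778839111328)
dial ((565.6016845703125, 34.90122985839844), 47.767520904541016) [566.65454   34.894894] z 90.34491715871218
benchz 1.3868056767151984
```

View pics/crop.png

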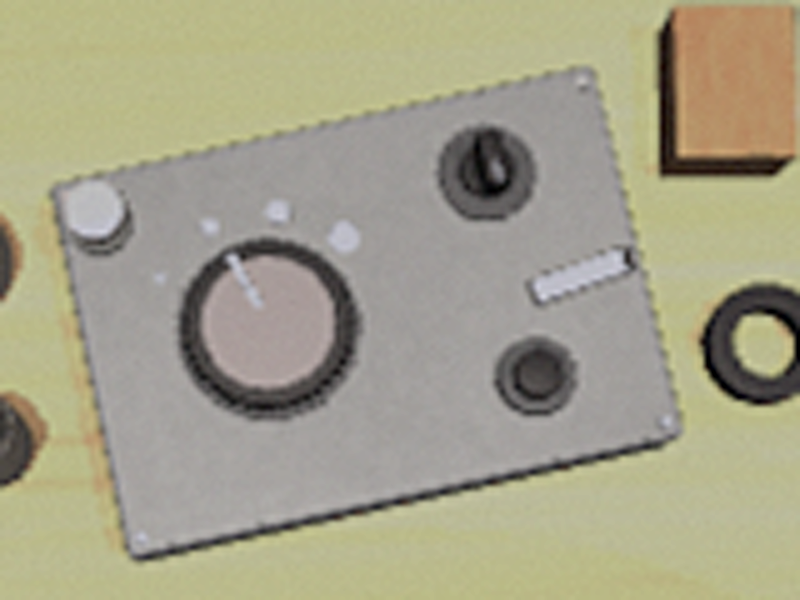

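```bash
python3 - <<'E'
from h import *
z=np.load('pics/top0.npz');p,D=z['p'],z['d'];c=cam('top');W=cloud(c,D)
y=np.radians(10.85);Rz=np.array([[np.cos(y),-np.sin(y)],[np.sin(y),np.cos(y)]]);o=np.array([576.3,-19.1])
loc=lambda P:(P[:,:2]-o)@Rz
px=lambda L:np.array(L)/5+[225,105]-.4
print('key by formula',o+Rz@[-60,-85],'dial',o+Rz@[0,55])
print('key px local',loc(cast(c,px([[537,372]]),70)), 'trim',loc(cast(c,px([[487,172]]),80)))
dots=px([[160,278],[210,227],[278,211],[345,238]]);L=loc(cast(c,dots,65))-[0,55];print('dots',np.hypot(*L.T),-np.arctan2(L[:,1],L[:,0]))
L=loc(cast(c,px([[262,308],[230,256]]),89))-[0,55];d=L[1]-L[0];print('ptr',-np.arctan2(d[1],d[0]),-np.arctan2(L[1,1],L[1,0]),np.hypot(*L.T))
k=W[172:187,325:341,2];print(np.round(k[::2,::2]))
m=R.from_quat(readout.read_state()['ee_rot']).as_matrix();print('tool',m.round(3))
# tall objs
for n,(u,v) in dict(spray=(337,295),mug=(332,240)).items(): print(n,cast(c,[[u/1.5625,v/1.5625]],160 if n=='spray' else 90))
E
```

```text
key by formula [ 533.37286695 -113.87479226] dial [565.94688522  34.91678456]
key px local [[-57.29022502 -85.67721906]] trim [[ 58.20825686 -83.0776574 ]]
dots [69.23949676 68.30097185 68.45397678 67.69415414] [-0.90897042 -0.30499515  0.28657251  0.90229332]
ptr -0.3265171002857657 -0.3146875729123181 [ 9.07678491 43.45637258]
[[66. 66. 68. 80. 80. 64. 64. 67.]
 [67. 74. 82. 81. 82. 78. 80. 68.]
 [63. 77. 88. 89. 88. 84. 82. 77.]
 [77. 76. 88. 93. 85. 90. 91. 77.]
 [75. 77. 91. 93. 83. 84. 90. 77.]
 [75. 81. 84. 90. 87. 89. 78. 79.]
 [68. 79. 77. 78. 83. 79. 81. 67.]
 [66. 63. 78. 79. 77. 76. 64. 66.]]
tool [[-0.001 -0.325 -0.946]
 [-0.002 -0.946  0.325]
 [-1.     0.002 -0.   ]]
spray [[507.40575489 199.03074872 160.        ]]
mug [[615.35640194 218.25545757  90.        ]]
```

>>> {"name": "arm_command", "arguments": {"increments": [[[0,0,0],[27,-42,5],1],[[0,0,0],[54,-84,10],1],[[0,0,0],[81,-126,10],1],[[0,0,0],[108,-168,10],1],[[0,0,0],[135,-210,10],1]]}}

```text
clock: 0.6
position: [338.1, 378.9, 240.0]
ee_rot: [-0.697, 0.117, 0.698, 0.115]
contact_force: [1.3, 0.7, 0.3]
gripper_width: 11.9
```

>>> {"name": "arm_command", "arguments": {"increments": [[[0,0,0],[27,-42,0],1],[[0,0,0],[54,-84,0],1],[[0,0,0],[81,-126,0],1],[[0,0,0],[108,-168,0],1],[[0,0,0],[135,-210,0],1]]}}

```text
clock: 1.1
position: [472.7, 168.3, 240.0]
ee_rot: [-0.697, 0.117, 0.698, 0.115]
contact_force: [0.5, 0.9, 0.3]
gripper_width: -0.0
```

>>> {"name": "arm_command", "arguments": {"increments": [[[0,0,0],[25,-38,0],1],[[0,0,0],[50,-76,0],1],[[0,0,0],[75,-114,-20],1],[[0,0,0],[107,-150,-45],1],[[0,0,0],[107,-160,-80],1]]}}

```text
clock: 1.6
position: [583.4, 5.7, 160.2]
ee_rot: [0.699, -0.118, -0.696, -0.117]
contact_force: [-0.5, 0.5, -0.2]
gripper_width: 0.1
```

>>> {"name": "arm_command", "arguments": {"increments": [[[0,0,0],[0,0,-20],1],[[0,0,0],[0,0,-40],1],[[0,0,0],[0,0,-50],1],[[0,0,0],[0,0,-55],1],[[0,0,0],[0,0,-55],1]]}}

```text
clock: 2.1
position: [583.3, 5.8, 105.0]
ee_rot: [0.699, -0.118, -0.696, -0.117]
contact_force: [0.1, 0.4, 0.5]
gripper_width: -0.1
```

```bash
python3 - <<'E'
from h import *
s=readout.read_state();print(s['position'],s['contact_force'],s['joints'].round(2))
a=imaging.get_image('side')[0][150:275,200:370];b=imaging.get_image('wrist')[0]
a=cv2.resize(a,(400,294));b=cv2.resize(b,(392,294));cv2.imwrite('pics/a1.png',np.hstack([a,b]))
E
```

```text
[583.27071411   5.84460048 105.02239259] [0.09403829 0.43204117 0.53113872] [ 0.29  0.43 -0.27  0.   -0.87  0.95]
```

View pics/a1.png

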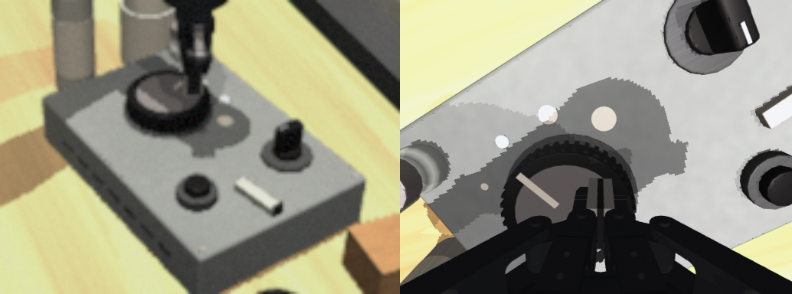

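>>> {"name": "arm_command", "arguments": {"increments": [[[0,0,0],[0,2,-12],1],[[0,0,0],[0,2,-15],1],[[0,0,0],[0,2,-16],1],[[0,0,0],[0,2,-17],1],[[0,0,0],[0,2,-17],1]]}}

```text
clock: 2.7
position: [584.1, 8.1, 89.3]
ee_rot: [0.7, -0.117, -0.695, -0.117]
contact_force: [-0.0, -0.2, 0.9]
gripper_width: 0.2
```

>>> {"name": "arm_command", "arguments": {"increments": [[[0,0,0],[0,0,-1],1],[[0,0,0],[0,0,-1],1],[[0,0,0],[0,0,-2],1],[[0,0,0],[0,0,-2],1],[[0,0,0],[0,0,-2],1]]}}

```text
clock: 3.2
position: [585.0, 8.3, 89.1]
ee_rot: [0.701, -0.117, -0.694, -0.117]
contact_force: [-1.3, 0.6, 8.2]
gripper_width: -0.1
```

>>> {"name": "arm_command", "arguments": {"increments": [[[0,0,-3.4],[-1.6,-1.1,-2.5],1],[[0,0,-6.8],[-3.2,-2.0,-2.5],1],[[0,0,-10.2],[-5.0,-2.9,-2.5],1],[[0,0,-13.6],[-6.8,-3.7,-2.5],1],[[0,0,-17],[-8.6,-4.4,-2.5],1]]}}

```text
clock: 3.7
position: [580.0, 4.7, 89.1]
ee_rot: [0.678, -0.218, -0.666, -0.22]
contact_force: [3.8, 1.3, 6.7]
gripper_width: -0.0
```

```bash
python3 - <<'E'
from h import *
s=readout.read_state();print(s['position'],s['contact_force'],s['wrist_torque'])
a=imaging.get_image('top')[0][145:195,250:317];b=imaging.get_image('wrist')[0]
a=cv2.resize(a,(400,294),interpolation=cv2.INTER_CUBIC);b=cv2.resize(b,(392,294));cv2.imwrite('pics/a2.png',np.hstack([a,b]))
E
```

```text
[579.97108191   4.72781726  89.10418099] [3.84470526 1.27452946 6.73812718] [ 0.36314398 -0.77214994 -0.00865546]
```

View pics/a2.png

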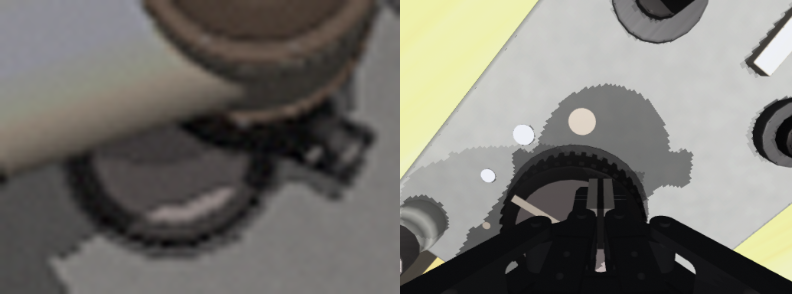

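```bash
cat > ptr.py <<'E'
from h import *
def ptr():
    s=readout.read_state();p=imaging.get_image('wrist')[0];c=cam('wrist',s)
    g=p.min(2).astype(float);v,u=np.mgrid[:384,:512];P=cast(c,np.c_[u.ravel(),v.ravel()],89)[:,:2]-[566,35]
    y=np.radians(10.85);L=P@np.array([[np.cos(y),-np.sin(y)],[np.sin(y),np.cos(y)]]);r=np.hypot(*L.T).reshape(g.shape)
    a=-np.arctan2(L[:,1],L[:,0]).reshape(g.shape)
    d=(r>12)&(r<36)&(abs(a)<1.3);t=np.median(g[d&(g>50)]) if (d&(g>50)).any() else 60
    m=(d&(g>t+35)).astype(np.uint8)
    n,lab,st,_=cv2.connectedComponentsWithStats(m)
    if n>1:
        k=1+st[1:,4].argmax();q=L.reshape(*g.shape,2)[lab==k].astype(np.float32)
        l=cv2.fitLine(q,cv2.DIST_L2,0,.01,.01).ravel();dv=l[:2]*np.sign(l[0])
        print('ptr dir',-np.arctan2(dv[1],dv[0]),'polar median',np.median(a[lab==k]),'n',len(q),'med',t)
    print(s['position'].round(1),s['contact_force'].round(1),s['clock'])
    return p
if __name__=='__main__': cv2.imwrite('pics/w.png',ptr())
E
python3 ptr.py
```

```text
ptr dir -0.2363036 polar median -0.15965752223177204 n 317 med 78.0
[579.8   4.7  89.1] [1.5 1.2 5.9] 3.8
```

>>> {"name": "arm_command", "arguments": {"increments": [[[0,0,-4],[-2.1,-0.9,-4],1],[[0,0,-8],[-4.3,-1.6,-4],1],[[0,0,-12],[-6.6,-2.2,-4],1],[[0,0,-16],[-8.9,-2.6,-4],1],[[0,0,-20],[-11.2,-2.9,-4],1]]}}

```text
clock: 4.35
position: [572.7, 1.8, 89.0]
ee_rot: [0.633, -0.33, -0.615, -0.333]
contact_force: [1.0, -1.0, 14.0]
gripper_width: 0.2
```

```bash
python3 ptr.py
```

```text
ptr dir -0.75229114 polar median 0.05140365548979932 n 57 med 76.0
[572.7   1.8  89. ] [ 1. -1. 14.] 4.35
```

>>> {"name": "arm_command", "arguments": {"increments": [[[0,0,-4],[-2.4,-0.4,-2.5],1],[[0,0,-8],[-4.7,-0.6,-2.5],1],[[0,0,-12],[-7.1,-0.7,-2.5],1],[[0,0,-12],[-7.1,-0.7,15],1],[[0,0,-12],[-7.1,-0.7,50],1]]}}

```text
clock: 4.9
position: [562.7, 0.6, 136.8]
ee_rot: [0.593, -0.398, -0.579, -0.395]
contact_force: [0.9, 0.9, 0.1]
gripper_width: -0.5
```

>>> {"name": "arm_command", "arguments": {"increments": [[[0,0,8],[-10,-40,20],1],[[0,0,16],[-20,-80,20],1],[[0,0,24],[-27,-116,20],1],[[0,0,32],[-32,-116,10],1],[[0,0,40],[-32,-116,0],1]]}}

```text
clock: 5.4
position: [529.9, -116.7, 136.7]
ee_rot: [0.693, -0.17, -0.679, -0.172]
contact_force: [0.7, 0.6, 0.1]
gripper_width: -0.0
```

```bash
python3 - <<'E'
from ptr import *
b=ptr()
a=imaging.get_image('top')[0][125:195,245:340];
a=cv2.resize(a,(400,294),interpolation=cv2.INTER_CUBIC);b=cv2.resize(b,(392,294));cv2.imwrite('pics/a3.png',np.hstack([a,b]))
E
```

```text
ptr dir 0.36441588 polar median 0.25670799897965085 n 191 med 149.0
[ 529.9 -116.7  136.7] [0.7 0.6 0.1] 5.4
```

View pics/a3.png

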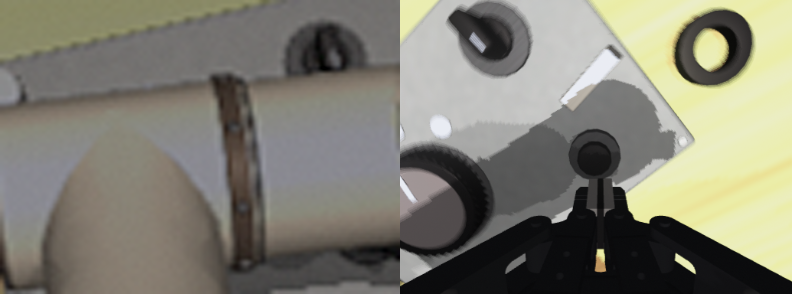

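```bash
python3 - <<'E'
from h import *
s=readout.read_state();p,D=imaging.get_image('wrist');c=cam('wrist',s);W=cloud(c,D)
print(cast(c,[[253.4,206.4]],86), np.median(W[202:211,249:258],axis=(0,1)), W[206,200:300:6,2].round())
# ring
m=((W[...,2]>66)&(np.hypot(W[...,0]-533.4,W[...,1]+113.9)<30));print(W[m].mean(0),np.percentile(W[m][:,2],[5,25,50,75,95]))
E
```

```text
[[ 535.89985024 -113.61921998   86.        ]] [ 536.56281716 -113.74056325   87.28695055] [65. 66. 64. 66. 76. 78. 88. 86. 88. 87. 87. 87. 86. 77. 77. 66. 65.]
[ 539.20922515 -117.50295554  181.04444124] [ 77.04272011 173.93994494 192.75984388 213.31802361 222.64344342]
```

>>> {"name": "arm_command", "arguments": {"increments": [[[0,0,0],[3,2,-20],1],[[0,0,0],[5,3,-35],1],[[0,0,0],[5,3,-43],1],[[0,0,0],[5,3,-46],1],[[0,0,0],[5,3,-47],1]]}}

```text
clock: 6.05
position: [535.5, -112.6, 89.4]
ee_rot: [0.692, -0.172, -0.679, -0.174]
contact_force: [-0.7, 0.7, -0.2]
gripper_width: -0.3
```

>>> {"name": "arm_command", "arguments": {"increments": [[[0,0,0],[0,0,-2],1],[[0,0,0],[0,0,-4],1],[[0,0,0],[0,0,-5],1],[[0,0,0],[0,0,-6],1],[[0,0,0],[0,0,-6],1]]}}

```text
clock: 6.55
position: [536.1, -112.5, 84.0]
ee_rot: [0.693, -0.172, -0.678, -0.174]
contact_force: [0.8, -0.1, 2.7]
gripper_width: 0.1
```

>>> {"name": "arm_command", "arguments": {"increments": [[[0,0,0],[-1,-1,-2],1],[[0,0,0],[-1,-1,-4],1],[[0,0,0],[-1,-1,-5],1],[[0,0,0],[-1,-1,-6],1],[[0,0,0],[-1,-1,-6],1]]}}

```text
clock: 7.05
position: [536.1, -113.3, 80.9]
ee_rot: [0.694, -0.172, -0.677, -0.174]
contact_force: [-3.8, 4.7, 19.1]
gripper_width: -0.2
```

>>> {"name": "arm_command", "arguments": {"increments": [[[0,0,0],[-1,-1,-3],1],[[0,0,0],[-1,-1,-4],1],[[0,0,0],[-1,-1,-4],1],[[0,0,0],[-1,-1,-4],1],[[0,0,0],[-1,-1,-4],1]]}}

```text
clock: 7.55
position: [536.2, -113.4, 80.8]
ee_rot: [0.695, -0.171, -0.676, -0.174]
contact_force: [-5.9, 8.1, 23.9]
gripper_width: 0.2
```

>>> {"name": "arm_command", "arguments": {"increments": [[[0,0,0],[0,0,5],1],[[0,0,0],[0,0,20],1],[[0,0,0],[0,0,50],1],[[0,0,0],[0,0,90],1],[[0,0,0],[0,0,130],1]]}}

```text
clock: 8.05
position: [534.8, -113.7, 210.7]
ee_rot: [0.694, -0.171, -0.678, -0.173]
contact_force: [0.9, 1.3, -0.4]
gripper_width: -0.2
```

>>> {"name": "arm_command", "arguments": {"increments": [[[0,0,0],[-45,0,0],1],[[0,0,0],[-90,0,0],1],[[0,0,0],[-130,0,0],1],[[0,0,0],[-130,0,0],1],[[0,0,0],[-130,0,0],1]]}}

```text
clock: 8.55
position: [403.9, -113.9, 210.7]
ee_rot: [0.694, -0.171, -0.678, -0.173]
contact_force: [0.5, 0.5, -0.6]
gripper_width: -0.1
```

```bash
python3 - <<'E'
from ptr import *
b=ptr()
a=imaging.get_image('top')[0][105:225,225:385];cv2.imwrite('pics/top9.png',a)
s=imaging.get_image('side')[0][130:300,200:400]
a=cv2.resize(a,(400,300),interpolation=cv2.INTER_CUBIC);b=cv2.resize(b,(400,300));s=cv2.resize(s,(400,300))
cv2.imwrite('pics/a4.png',np.vstack([np.hstack([a,b]),np.hstack([s,s*0])]))
E
```

```text
[ 403.9 -113.9  210.7] [ 0.5  0.5 -0.6] 8.55
```

View pics/a4.png

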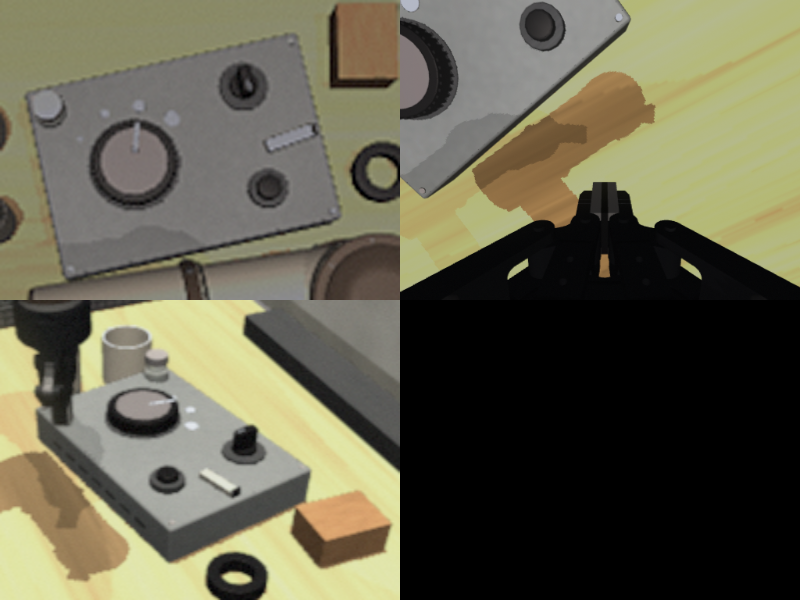

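```bash
python3 -c "
from bench import arm
print(arm.job_done())"
```

```text
the job is handed in; nothing more can be done
None
```

I turned the dial clockwise one click, from the second dot to the third. I did it with the shut fingertips on its flat top, pressing with about 7–14 N. I then pressed the round key and released it, and drew the arm clear. The job was handed in at about 8.7 s of the 56 s allowed; it returned no verdict.

Last checks:
- **Dial:** after the key press, the top picture shows the pointer line on the third dot. The last numeric reading, taken before the press, gave +0.26 to +0.36 rad against the +0.30 detent. In the final wrist picture the pointer was out of view, so there was no numeric reading then.
- **Key:** the fingertip came to a hard stop at 80.8 mm under 24 N. That is about 6 mm below the measured key top of 86–87 mm, so the key went right down. It looks fully up again in the final pictures, though I did not measure its height.
- **Everything else:** the bar knob, module, jar, carton and tape look unmoved, and the mug appears in place. The spray can is only partly in the final picture and the screwdriver is outside it. The arm never came close to either.
- **Readings that disagreed:** one pointer-direction reading taken mid-turn gave -0.75 rad, probably because the fingers hid much of the line. I set it aside because the pointer's position in the same picture gave +0.05.

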